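# Bolt the cafe stock bin shut

### The arm

A 7-joint arm with a two-finger parallel gripper is mounted at the origin on the work surface. World frame = base frame: x ahead of the robot, y to its left, z up, the work surface at z = 0. Lengths are in mm, angles in rad, forces in N, time in s.
With the tool pointing down it reaches from about 400 to 875 mm from the base axis. Payload 4.4 kg.
Tool frame: the origin (TCP) lies midway between the tips of the shut fingers; the grasp point (between the pads) lies 19 mm behind it; x points along the fingers, y is the direction in which the jaws open and shut, and the axes are right-handed (so a half turn about x gives the same grasp; the last joint's range is limited). The gripper opens to 85 mm and grips with 20 to 120 N. Pads are 22 mm wide; open, the fingers measure 114 mm over their backs; the gripper's body (76 mm by 85 mm) begins 54 mm behind the grasp point. The pads swing forward as they close: fully open they stand 13 mm farther back than shut.
Start: joints at [-1.294, 0.628, 0.038, 1.517, -0.027, 0.996, -0.02], TCP at [218.458, 612.204, 231.313] pointing down, gripper open.
Joint ranges: [-3.06, 3.06], [-0.37, 2.12], [-1.25, 1.32], [0.18, 2.47], [-1.1, 4.24], [0.23, 1.98], [-2.94, 2.94]. Speed limits (rad/s): [2.57, 2.57, 3.14, 3.14, 3.14, 3.14, 3.14].

### API

Orientations are given as [roll, pitch, yaw] about the fixed x, y, z axes, in that order (R = Rz(yaw) Ry(pitch) Rx(roll)).
In Python, from cell import ctrl gives the robot as it stands.
- The arm moves only by the tool arm_command, never from a script. Its argument "series" is a list of rows, each a list of 7 numbers: the opening, from 0 (shut) to 1 (fully open), then the shift along the world's x, y, z in cm, then the turn, a rotation vector about the world's x, y, z in degrees. In form: [[claw, x, y, z, rx, ry, rz], ...]. A call has 1 to 20 rows; each row shifts and turns the commanded pose from where the row before left it; what a row does not reach is not made up. A row lasts 1/12 s, in which the tool goes at most 41.7 mm and 7.16 degrees, less where a joint would pass 70% of its speed; a pose out of reach is approached as far as the arm can. A call with a gripper value outside its range is refused whole. The fingers move at their own pace and stop on an object; the grip force is fixed at half the most. Time passes only in rows, so rows that do not move let the fingers close. It gives the time, the measured TCP pose, the force and the opening at its end, in the units of the state.
- ctrl.read_state(): the state, without advancing time (a new reading comes with each control period).
- ctrl.get_image(name): name is "scene" or "top" or "wrist"; returns the picture (384x512x3 uint8, blue, green, red); there is no depth.
- ctrl.calibration(name): a dict with "fovy" (degrees; the focal length in pixels is half the picture's height over the tangent of half this angle, whatever the lens; pixels are square), "cx", "cy" (the principal point, pixels), "k1" (the pictures are not rectified: a ray, as slopes to the right and down, at radius r is drawn at 1 + k1 r^2 times it, then the intrinsics apply), "cam_to_world" (4x4, takes a point from camera to world coordinates); the wrist camera has in their place "T_tool_cam" (4x4, takes a point from camera to tool coordinates, whose origin is the TCP and whose axes are the tool frame's). Camera axes: x right, y up, looking along -z (the intrinsics and any distortion apply to the point x, -y, -z); pixel columns grow to the right and rows downward; lengths in mm; the calibration is good to about 2 mm. A picture is of the moment at which its call begins: read the wrist's pose just before it. calibration takes no time and is no camera call.
- ctrl.finish_job(): hands the job in, once; it reports no verdict.
Trained networks look in the newest picture that a camera, given by its name, has taken for a name from the list of things; names that differ only in an ending like _2 or _b are one class to them, and where a whole thing is asked for, a point or a joint stands for the part that bears it (a point fixed in the world has none). Each returns a list of dicts, best first, with "conf" (0 to 1); they miss things now and then, are a little off and sometimes report something else, mostly with a low value. They report only what shows in the picture. A call takes as long as a camera call.
- ctrl.spot_in(label, camera): "centre" ([x, y, z] in mm, in world coordinates, good to about 4 mm: the middle of the surface that is visible of it).
The state is a dict: "clock": time; "qpos": joint angles; "qd": joint speeds; "tau": joint torques, N m; "eef_pos": TCP position; "tool_rot": TCP orientation; "force": force on the tool from outside, world axes, zero at the start; "torque": the same for the moment, N m; "width": finger opening in mm.
Only numpy, scipy, OpenCV 4.12 (cv2) and the standard library are available. Lean on these libraries where they do the work, as an engineer would, in place of code of your own. Each camera call takes 0.05 s, during which the arm holds its last target.

### The job

Bolt the lid of the white stock bin: slide the barrel bolt all the way across into its keeper with the handle still standing up, and let go of it. Then take the handle again another way and turn it right down into its notch, so the bolt is locked. Leave the mug, the tumbler and the sugar jar standing where they are.

Things in the scene. Friction and masses are not known exactly. Their poses are not given: they have to be found in the camera images.
- bin: White laminate stock bin, 240 (x) by 340 (y) by 100 mm high, screwed down, lid shut. Origin: centre of its underside, z up. On its top, along its own y axis at x = 0, lies a steel barrel bolt that slides towards the bin's +y. Two hinges 8 mm high lie near x = 100 mm.
- bolt_foot (a point): Point on the bolt's axis (a round rod 15 mm thick, 24 mm above the bin's top) where the handle stands out of it; it moves with the bolt. In the bin's frame: x = 0, z = 124 mm, y = -55 mm when drawn back, 0 when fully across. Axes as the bin's.
- knob (a point): Centre of the round black knob, 20 mm across, at the end of the handle (a rod 10 mm thick), 50 mm from the bolt's axis. Its z axis points along the handle away from the bolt. The handle turns about the bolt's axis, from upright down towards the bin's -x.
- notch (a point): Middle of the notch, 18 mm wide, at x = -20, y = 0, z = 124 mm in the bin's frame (axes as the bin's), cut in a steel rail along the bolt's -x side (x = -14 to -26 mm, y = -80 to 50 mm, 32 mm above the bin's top). It lets the handle down only when the bolt is across.
- ribs (a point): Where the knob's centre comes to lie, at x = -50, y = 0, z = 124 mm in the bin's frame (axes as the bin's). Two ribs 6 mm thick, 24 mm apart, 28 mm above the bin's top, flank it from x = -26 to -66 mm: fingers either side of the knob cannot bring it fully down; press it from above or behind. It then stands 6 mm proud of the ribs.
- keeper (a point): Middle of the keeper, at y = 100 mm, z = 124 mm in the bin's frame (axes as the bin's), into which the bolt slides. The keeper (y = 88 to 112 mm) and two straps over the bolt (y = -107 to -87 and 30 to 50 mm) are 28 mm wide in x and stand 34 mm above the bin's top.
- bolt (a joint): How far the bolt is across, in m: 0 drawn back, 0.055 fully across against its stop (the handle is then in line with the notch, which passes it from about 0.051). Sliding takes about 2.5 N; it stays where it is left.
- handle (a joint): Angle of the handle about the bolt's axis, in rad: 0 upright, 1.57 lying level towards the bin's -x, fully down in the notch; negative leans to the bin's +x (stop at -0.5). If the bolt is not across it stops on the rail at about 0.75. Turning takes about 1.2 N at the knob; it stays where it is left.
- mug: White ceramic mug, 82 mm across, 92 mm high, standing loose on the counter near the bin. Origin: centre of its underside.
- tumbler: Clear glass tumbler, 72 mm across, 110 mm high, standing loose on the counter near the bin. Origin: centre of its underside.
- sugar_jar: Small white sugar jar with a steel cap, 52 mm across, 65 mm high, standing loose on the bin's top, near its +x +y corner, behind the keeper. Origin: centre of its underside.

How it is judged:
By the outcome, as a careful person would: the job done as asked, in the order asked, and still so for the second after the job is handed in, with the robot touching nothing.
It also fails if it takes over 45 s, if anything falls off the work surface, if the arm or the gripper's body presses on something with over 40 N, if the wrist force passes 120 N, or if a joint passes its speed limit or range.

## Working session

There is one attempt and no reset: what is moved stays moved. The work goes in short steps, Python scripts to look and compute and a tool call to move; the robot and the scene stay as the last step left them, time stands still between calls to the robot, and variables do not carry over. Pictures are saved under pics/ and viewed, and the job is handed in when it is done.

Besides the shell and the picture viewer there is one more tool, called after "Request:" as name(argument=value, ...) on one line, values as JSON. arm_command: Moves the arm, as the interface text tells. Its arguments: {"type":"object","properties":{"series":{"type":"array"}},"required":["series"]}

```bash
mkdir -p pics; ls
cat > h.py <<'E'
from cell import ctrl
import numpy as np, cv2
def shot(cam,name):
    im=ctrl.get_image(cam); cv2.imwrite(f'pics/{name}.png',im); return im
E
python3 - <<'E'
from h import *
np.set_printoptions(precision=4,suppress=True)
print(ctrl.read_state())
for c in ['scene','top','wrist']:
    shot(c,c+'0'); print(c,ctrl.calibration(c))
for l in ['bin','bolt_foot','knob','mug','tumbler','sugar_jar']:
    for c in ['scene','top']:
        print(l,c,ctrl.spot_in(l,c)[:2])
E
```

```text
pics
{'clock': 0.0, 'qpos': array([-1.2938,  0.6293,  0.0385,  1.5184, -0.027 ,  0.9963, -0.02  ]), 'qd': array([ 0.0023,  0.0008,  0.0009,  0.0015,  0.0002,  0.0002, -0.0003]), 'tau': array([ -0.0001, -56.3405,   1.2266, -19.3442,   0.0113,   0.0102,
         0.    ]), 'eef_pos': array([218.2514, 611.5863, 230.3938]), 'tool_rot': array([-1.5498,  1.5689, -1.8926]), 'force': array([ 0.6472,  0.0403, -0.679 ]), 'torque': array([0.0144, 0.0032, 0.0101]), 'width': 85.51347055389945}
scene {'fovy': 46.65416238015959, 'cx': 253.52368313860455, 'cy': 188.0313819658159, 'k1': 0.039180378564401756, 'cam_to_world': array([[  -0.2559,   -0.7082,    0.658 , 1264.7287],
       [   0.9666,   -0.1767,    0.1857,  228.5803],
       [  -0.0152,    0.6835,    0.7298,  929.5374],
       [   0.    ,    0.    ,    0.    ,    1.    ]])}
top {'fovy': 51.065498841929795, 'cx': 259.7796713839246, 'cy': 180.9121827043009, 'k1': -0.03415883165892778, 'cam_to_world': array([[   0.0107,    0.9895,   -0.1443,  412.4433],
       [  -0.9997,    0.0074,   -0.0232,   22.634 ],
       [  -0.0219,    0.1445,    0.9893
[... 498 characters left out ...]
.0, 100.7], 'conf': 0.94}]
bolt_foot scene [{'centre': [548.7, -115.3, 128.6], 'conf': 0.95}]
bolt_foot top [{'centre': [542.3, -111.6, 126.9], 'conf': 0.73}]
knob scene []
knob top []
mug scene [{'centre': [475.6, 162.2, 57.2], 'conf': 0.66}]
mug top [{'centre': [454.0, 171.4, 6.0], 'conf': 0.87}]
tumbler scene [{'centre': [472.7, -310.7, 81.5], 'conf': 0.67}, {'centre': [588.1, -79.2, 102.5], 'conf': 0.49}]
tumbler top [{'centre': [462.9, -326.3, 70.5], 'conf': 0.83}]
sugar_jar scene [{'centre': [548.8, -113.5, 129.9], 'conf': 0.71}, {'centre': [631.8, 49.4, 146.5], 'conf': 0.68}]
sugar_jar top [{'centre': [611.0, 43.0, 161.3], 'conf': 0.65}, {'centre': [531.8, -87.6, 95.6], 'conf': 0.52}]
```

View pics/scene0.png

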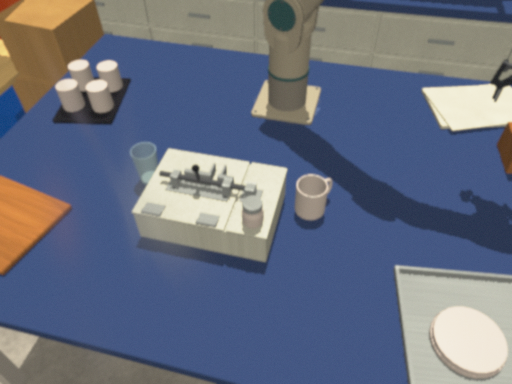

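View pics/top0.png

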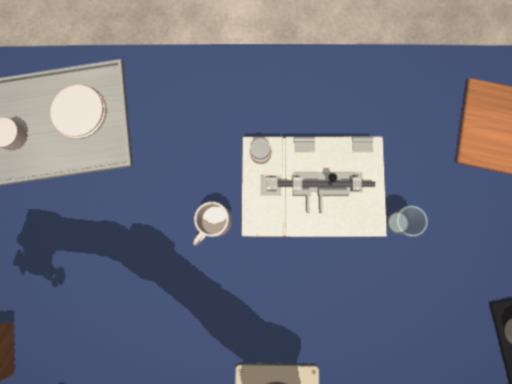

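The scene view shows the bin with its bolt, knob at about (195,168), mug (311,196), tumbler (145,160) and jar (252,212). The top view shows the bin's corners at about (243,137) to (386,236), with the bolt running along the picture's columns and the ribs around (314,200). Next I'll zoom in.

Run:
```python
import cv2
a=cv2.imread('pics/top0.png')[125:245,225:425]; cv2.imwrite('pics/topz.png',cv2.resize(a,None,fx=4,fy=4,interpolation=cv2.INTER_CUBIC))
a=cv2.imread('pics/scene0.png')[140:260,125:325]; cv2.imwrite('pics/scenez.png',cv2.resize(a,None,fx=4,fy=4,interpolation=cv2.INTER_CUBIC))
```

```text
(no output)
```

View pics/topz.png

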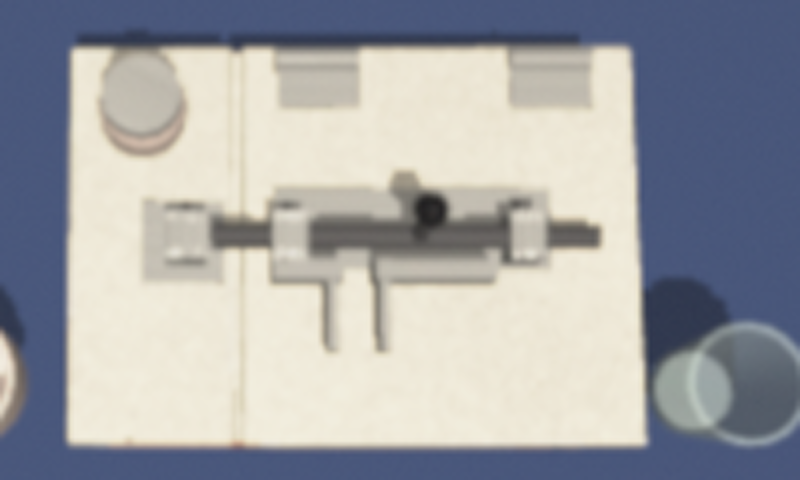

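View pics/scenez.png

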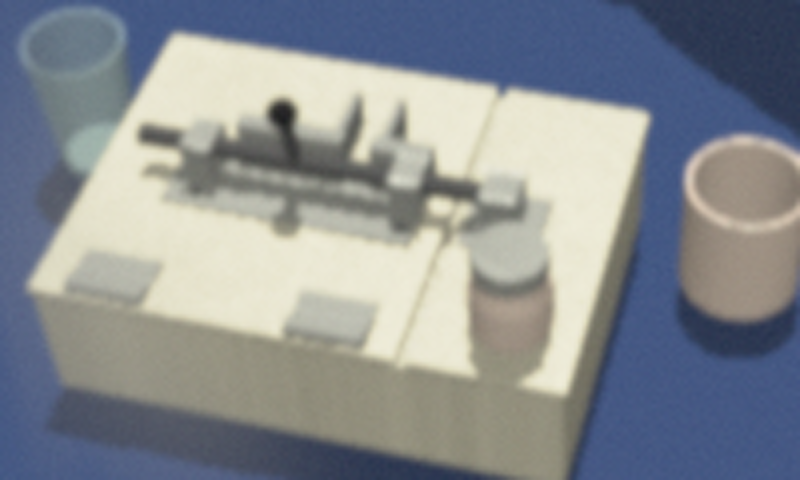

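```bash
cat >> h.py <<'E'
from scipy.optimize import least_squares
from scipy.spatial.transform import Rotation as Ro
def proj(cam,P,st=None):
    c=ctrl.calibration(cam)
    if cam=='wrist':
        T=np.eye(4);T[:3,:3]=Ro.from_euler('xyz',st['tool_rot']).as_matrix();T[:3,3]=st['eef_pos'];M=T@c['T_tool_cam']
    else: M=c['cam_to_world']
    p=(np.linalg.inv(M)@np.c_[np.atleast_2d(P),np.ones(len(np.atleast_2d(P)))].T)[:3]
    u,v=p[0]/-p[2],-p[1]/-p[2]; r=u*u+v*v; s=1+c['k1']*r
    f=192/np.tan(np.radians(c['fovy']/2))
    return np.c_[c['cx']+f*u*s,c['cy']+f*v*s]
def zo(p,ox,oy): return np.array(p)/4.+[ox-.375,oy-.375]
def binpts(x,loc):
    c,s=np.cos(x[2]),np.sin(x[2]); loc=np.atleast_2d(loc)
    return np.c_[x[0]+c*loc[:,0]-s*loc[:,1],x[1]+s*loc[:,0]+c*loc[:,1],loc[:,2]]
E
python3 - <<'E'
from h import *
np.set_printoptions(precision=3,suppress=True)
L=np.array([[120,170,100],[120,-170,100],[-120,-170,100],[-120,170,100]])
t=zo([(70,47),(631,47),(646,444),(67,443)],225,125)
s=zo([(567,395),(32,290),(175,33),(650,112)],125,140)
kt=zo([(431,211)],225,125); ks=zo([(283,113)],125,140)
def fit(cams):
    f=lambda x: np.concatenate([(proj(c,binpts(x,L))-o).ravel() for c,o in cams])
    r=least_squares(f,[540,-75,0]); return r.x,np.sqrt(np.mean(r.fun**2)),r.fun
for cams in ([('top',t)],[('scene',s)],[('top',t),('scene',s)]): print(*fit(cams))
k=least_squares(lambda p: np.r_[(proj('top',p)-kt).ravel(),(proj('scene',p)-ks).ravel()],[540,-120,174]);print('knob',k.x,k.fun)
x=fit([('top',t),('scene',s)])[0]
print('knob model',binpts(x,[[0,-55,174]]),proj('top',binpts(x,[[0,-55,174]])),kt,proj('scene',binpts(x,[[0,-55,174]])),ks)
E
```

```text
[542.503 -82.064   0.007] 0.1627695840027925 [ 0.242 -0.087 -0.252 -0.188  0.054  0.19  -0.045  0.076]
[544.186 -82.226   0.008] 0.5863640123804811 [ 0.794 -0.031 -1.287 -0.339 -0.099 -0.045  0.58   0.02 ]
[543.116 -82.229   0.007] 0.4813824602420704 [ 0.289 -0.297 -0.219 -0.467  0.14  -0.109  0.054 -0.15   0.843 -0.353
 -1.109 -0.719  0.102 -0.322  0.69  -0.208]
knob [ 550.462 -118.212  171.658] [ 0.36  -0.104  0.411  0.048]
knob model [[ 543.512 -137.227  174.   ]] [[341.582 180.283]] [[332.375 177.375]] [[189.334 164.011]] [[195.375 167.875]]
```

Run:
```python
from h import *
s=ctrl.read_state(); print(Ro.from_euler('xyz',s['tool_rot']).as_matrix().round(3))
```

```text
[[ 0.     0.336  0.942]
 [ 0.     0.942 -0.336]
 [-1.     0.    -0.   ]]
```

Request:
arm_command(series=[[1,1.6,-3.4,0.1,0,0,1],[1,1.6,-3.4,0.1,0,0,1],[1,1.6,-3.4,0.1,0,0,1],[1,1.6,-3.4,0.1,0,0,1],[1,1.6,-3.4,0.1,0,0,1],[1,1.6,-3.4,0.1,0,0,1],[1,1.6,-3.4,0.1,0,0,1],[1,1.6,-3.4,0.1,0,0,1],[1,1.6,-3.4,0.1,0,0,1],[1,1.6,-3.4,0.1,0,0,1],[1,1.6,-3.4,0.1,0,0,1],[1,1.6,-3.4,0.1,0,0,1],[1,1.6,-3.4,0.1,0,0,1],[1,1.6,-3.4,0.1,0,0,1],[1,1.6,-3.4,0.1,0,0,1],[1,1.6,-3.4,0.1,0,0,1],[1,1.6,-3.4,0.1,0,0,1],[1,1.6,-3.4,0.1,0,0,1],[1,1.6,-3.4,0.1,0,0,1],[1,1.6,-3.4,0.1,0,0,1]])

```text
clock: 2.42
eef_pos: [539.0, -69.7, 251.6]
tool_rot: [0.154, 1.57, 0.161]
force: [0.5, 0.6, -0.2]
width: 85.5
```

Request:
arm_command(series=[[1,0.5,-2.4,0,0,0,0],[1,0.5,-2.4,0,0,0,0],[1,0,0,0,0,0,0],[1,0,0,0,0,0,0]])

```text
clock: 2.75
eef_pos: [548.4, -117.6, 251.2]
tool_rot: [-1.803, 1.57, -1.8]
force: [0.6, 0.2, -0.4]
width: 85.3
```

Run:
```python
from h import *
s=ctrl.read_state(); shot('wrist','w1'); print(s['eef_pos'],s['qpos'].round(2),Ro.from_euler('xyz',s['tool_rot']).as_matrix().round(3))
print(ctrl.spot_in('knob','wrist'),ctrl.spot_in('bolt_foot','wrist'))
print(proj('wrist',[[550.5,-118.2,171.7],[543.4,-118.2,124]],s))
```

```text
[ 548.3590152  -117.63953139  251.20860022] [ 0.12  0.48  0.05  1.75 -0.03  0.92  1.77] [[-0.    -0.003  1.   ]
 [-0.     1.     0.003]
 [-1.    -0.    -0.   ]]
[{'centre': [540.9, -113.9, 175.4], 'conf': 0.57}] [{'centre': [539.3, -118.1, 129.6], 'conf': 0.63}]
[[259.11907596 201.22029958]
 [259.24655628 175.83152143]]
```

View pics/w1.png

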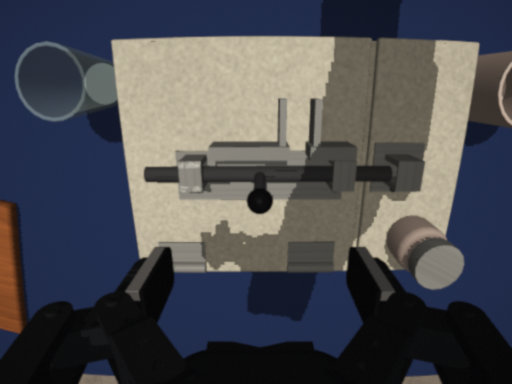

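The wrist view has the knob at (260,201), and my triangulated point projects to (259,201), so they agree. The bolt is about 19 mm across and the handle leans about 7 mm to +x. I'll go down and grip along y.

Request:
arm_command(series=[[1,0.05,-0.02,-2.5,0,0,0],[1,0.05,-0.02,-2.5,0,0,0],[1,0.05,-0.02,-2.5,0,0,0],[1,0.05,0,-2.2,0,0,0],[1,0,0,0,0,0,0],[0.15,0,0,0,0,0,0],[0.15,0,0,0,0,0,0],[0.15,0,0,0,0,0,0],[0.15,0,0,0,0,0,0],[0.15,0,0,0,0,0,0],[0.15,0,0,0,0,0,0],[0.15,0,0,0,0,0,0],[0.15,0,0,0,0,0,0]])

```text
clock: 3.98
eef_pos: [551.4, -116.8, 155.5]
tool_rot: [-0.235, 1.568, -0.229]
force: [-0.8, 0.1, 5.7]
width: 16.8
```

Run:
```python
from h import *
s=ctrl.read_state(); shot('wrist','w2'); shot('scene','s2');print(s['eef_pos'],s['width'],s['force'])
```

```text
[ 551.41844677 -116.78060901  155.54922738] 16.817366007010435 [-0.79571814  0.06134359  5.70886942]
```

View pics/w2.png

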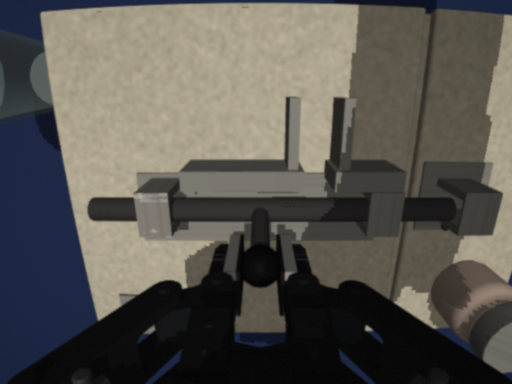

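The pads hold the knob above its middle (width 16.8, not 20, and the tool is pushed up). I'll open a little, lower, and grip again.

Request:
arm_command(series=[[0.45,0,0,0,0,0,0],[0.45,0,0,0,0,0,0],[0.45,0,0,-0.3,0,0,0],[0.45,0,0,-0.3,0,0,0],[0.45,0,0,0,0,0,0],[0.15,0,0,0,0,0,0],[0.15,0,0,0,0,0,0],[0.15,0,0,0,0,0,0],[0.15,0,0,0,0,0,0],[0.15,0,0,0,0,0,0]])

```text
clock: 4.92
eef_pos: [550.3, -116.5, 148.2]
tool_rot: [-2.821, 1.571, -2.815]
force: [-0.3, -0.4, -0.5]
width: 16.7
```

Request:
arm_command(series=[[0.1,0,0,0,0,0,0],[0.1,0,0,0,0,0,0],[0.1,0,0,0,0,0,0]])

```text
clock: 5.17
eef_pos: [550.3, -116.5, 148.2]
tool_rot: [-2.869, 1.571, -2.863]
force: [-0.9, -1.0, -1.4]
width: 16.8
```

Run:
```python
from h import *
s=ctrl.read_state(); shot('scene','s3');im=shot('wrist','w3');print(s['eef_pos'],s['width'],s['force'])
a=cv2.imread('pics/s3.png')[140:220,140:260]; cv2.imwrite('pics/s3z.png',cv2.resize(a,None,fx=6,fy=6,interpolation=cv2.INTER_CUBIC))
```

```text
[ 550.34657836 -116.48120307  148.24464315] 16.765726694672644 [-0.85129869 -1.01943394 -1.36826245]
```

View pics/w3.png

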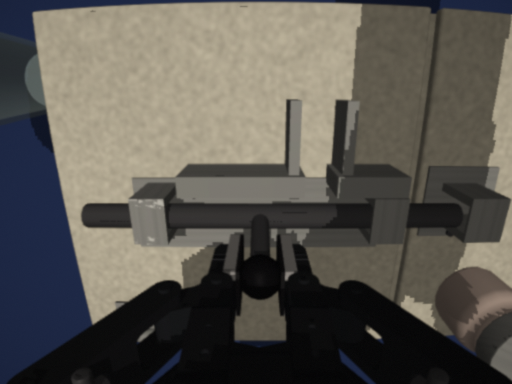

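View pics/s3z.png

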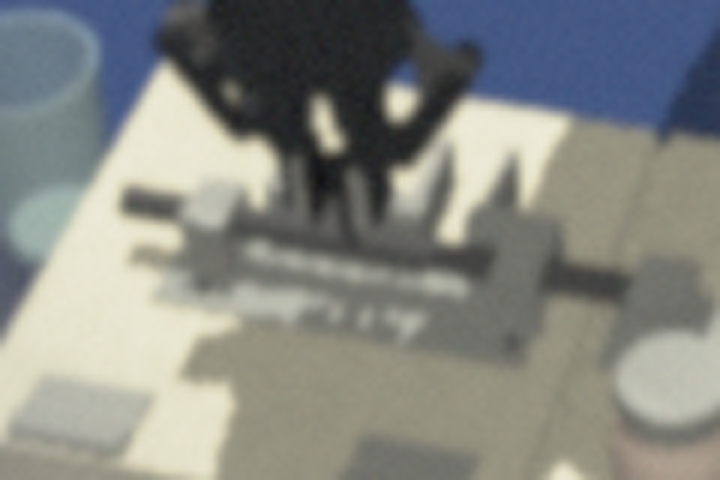

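The knob at (260,275) is held between the pads at both heights with the same width, so the grip is good. Now slide.

Request:
arm_command(series=[[0.1,0,0.2,0,0,0,0],[0.1,-0.05,0.4,0,0,0,0],[0.1,-0.05,0.4,0,0,0,0],[0.1,-0.05,0.4,0,0,0,0],[0.1,-0.05,0.4,0,0,0,0],[0.1,-0.05,0.4,0,0,0,0],[0.1,-0.05,0.4,0,0,0,0],[0.1,-0.05,0.3,0,0,0,0],[0.1,0,0.2,0,0,0,0],[0.1,0,0,0,0,0,0],[0.1,0,0,0,0,0,0]])

```text
clock: 6.18
eef_pos: [547.6, -84.4, 148.6]
tool_rot: [0.732, 1.569, 0.739]
force: [2.3, -0.0, 0.8]
width: 16.7
```

Request:
arm_command(series=[[0.1,0,0.1,0,0,0,0],[0.1,0,0.1,0,0,0,0],[0.1,0,0.1,0,0,0,0],[0.1,0,0,0,0,0,0]])

```text
clock: 6.52
eef_pos: [547.4, -82.7, 148.6]
tool_rot: [-0.448, 1.57, -0.442]
force: [3.2, -1.8, 1.2]
width: 16.8
```

Request:
arm_command(series=[[0.1,0,0.1,0,0,0,0],[0.1,0,0.1,0,0,0,0],[0.1,0,0.1,0,0,0,0],[0.1,0,0,0,0,0,0],[0.1,0,0,0,0,0,0]])

```text
clock: 6.93
eef_pos: [547.2, -82.5, 148.6]
tool_rot: [-1.278, 1.567, -1.274]
force: [3.9, -7.4, 0.9]
width: 16.8
```

The hand stopped with −7.4 N at y = −82.5, which is where the stop should be. I'll relieve the load, open and rise.

Request:
arm_command(series=[[0.1,0,-0.15,0,0,0,0],[0.1,0,-0.15,0,0,0,0],[0.5,0,0,0,0,0,0],[0.6,0,0,0,0,0,0],[0.6,0,0,0,0,0,0],[0.6,0,0,0,0,0,0],[0.6,0,0,2,0,0,0],[0.6,0,0,3,0,0,0],[0.6,0,0,3,0,0,0],[0.6,0,0,0,0,0,0],[0.6,0,0,0,0,0,0]])

```text
clock: 7.85
eef_pos: [547.6, -82.1, 229.7]
tool_rot: [0.005, 1.568, 0.012]
force: [-1.1, -0.2, -0.7]
width: 51.1
```

Run:
```python
from h import *
s=ctrl.read_state(); im=shot('wrist','w4');shot('scene','s4');print(s['eef_pos'],s['width'],s['force'])
print(proj('wrist',[[543.3,-82.2,174],[548,-82.2,173.7],[543.3,-84.2,174]],s))
```

```text
[547.63220854 -82.12672752 229.741461  ] 51.11689952905422 [-1.09323298 -0.19496254 -0.66473811]
[[259.75278094 204.16641099]
 [259.70789639 210.28481446]
 [256.87034762 204.14871645]]
```

View pics/w4.png

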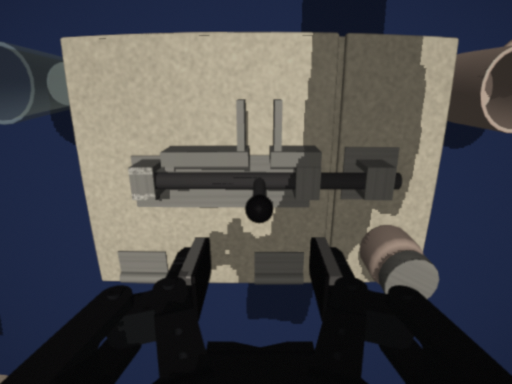

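The knob is at (259,209), in line with the notch between the rail's halves (248–270), and the rod's end sticks out through the keeper at (400,181). So the bolt is across, let go, with the handle upright. Next: shut the fingers, come down behind the knob on its +x side, and push towards −x.

Request:
arm_command(series=[[0,1.8,0,0,0,0,0],[0,1.8,0,0,0,0,0],[0,0,0,0,0,0,0],[0,0,0,0,0,0,0],[0,0,0,0,0,0,0],[0,0,0,0,0,0,0],[0,0,0,-2.2,0,0,0],[0,0,0,-2.2,0,0,0],[0,0,0,-2.1,0,0,0],[0,0,0,0,0,0,0],[0,-0.4,0,0,0,0,0],[0,-0.4,0,0,0,0,0],[0,-0.4,0,0,0,0,0],[0,-0.4,0,0,0,0,0],[0,0,0,0,0,0,0]])

```text
clock: 9.2
eef_pos: [566.9, -82.6, 164.6]
tool_rot: [-0.121, 1.569, -0.115]
force: [-1.3, -0.1, -0.4]
width: -0.2
```

Now push on, from x = 567 to about 528.

Request:
arm_command(series=[[0,-0.4,0,0,0,0,0],[0,-0.4,0,0,0,0,0],[0,-0.4,0,0,0,0,0],[0,-0.4,0,0,0,0,0],[0,-0.4,0,0,0,0,0],[0,-0.4,0,0,0,0,0],[0,-0.4,0,0,0,0,0],[0,-0.4,0,0,0,0,0],[0,-0.4,0,0,0,0,0],[0,0,0,0,0,0,0]])

```text
clock: 10.03
eef_pos: [529.7, -82.4, 163.2]
tool_rot: [3.012, 1.569, 3.019]
force: [-0.5, -0.2, 0.4]
width: 0.1
```

Run:
```python
from h import *
s=ctrl.read_state(); im=shot('wrist','w5');print(s['eef_pos'],s['width'],s['force'])
for a in (.4,.6,.8,1): print(a,proj('wrist',[[543.3-50*np.sin(a),-82.5,124+50*np.cos(a)]],s))
```

```text
[529.67758365 -82.35575133 163.18647641] 0.09853910957624659 [-0.53008657 -0.24203775  0.38888095]
0.4 [[259.6682103  246.33625628]]
0.6 [[259.77039988 226.28604428]]
0.8 [[259.85395884 207.5126478 ]]
1 [[259.91395496 191.32014936]]
```

View pics/w5.png

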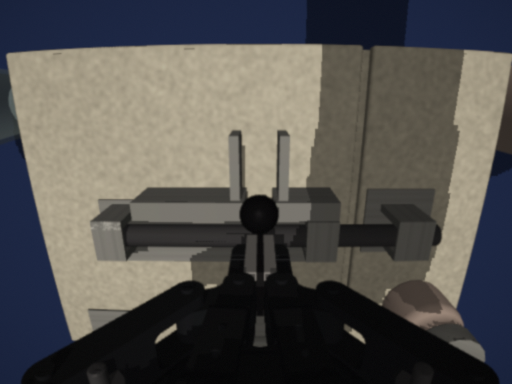

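The knob is at (259,214), so the angle is about 0.73 and it lines up with the gap between the ribs. I'll lift, come over its top and press down.

Request:
arm_command(series=[[0,0.3,0,0.8,0,0,0],[0,0,0,1.2,0,0,0],[0,-1.1,0,0,0,0,0],[0,-1.1,0,0,0,0,0],[0,-1.0,0,0,0,0,0],[0,0,0,0,0,0,0],[0,0,0,-0.5,0,0,0],[0,0,0,-0.5,0,0,0],[0,0,0,-0.5,0,0,0],[0,0,0,-0.5,0,0,0],[0,0,0,-0.5,0,0,0],[0,0,0,-0.5,0,0,0],[0,0,0,-0.4,0,0,0],[0,0,0,0,0,0,0]])

```text
clock: 11.25
eef_pos: [502.2, -82.3, 148.2]
tool_rot: [2.975, 1.57, 2.982]
force: [0.5, -0.0, -0.4]
width: -0.2
```

Request:
arm_command(series=[[0,-0.2,0,-0.3,0,0,0],[0,-0.2,0,-0.3,0,0,0],[0,-0.1,0,-0.3,0,0,0],[0,0,0,-0.3,0,0,0],[0,0,0,0,0,0,0]])

```text
clock: 11.67
eef_pos: [496.5, -82.4, 136.7]
tool_rot: [3.028, 1.57, 3.034]
force: [0.4, 0.1, 0.3]
width: 0.1
```

Run:
```python
from h import *
s=ctrl.read_state(); im=shot('wrist','w6');shot('scene','s6');print(s['eef_pos'],s['width'],s['force'])
a=cv2.imread('pics/s6.png')[140:220,140:260]; cv2.imwrite('pics/s6z.png',cv2.resize(a,None,fx=6,fy=6,interpolation=cv2.INTER_CUBIC))
```

```text
[496.48169846 -82.36651307 136.7382238 ] 0.13886413832594421 [0.43749702 0.10657857 0.25349761]
```

View pics/w6.png

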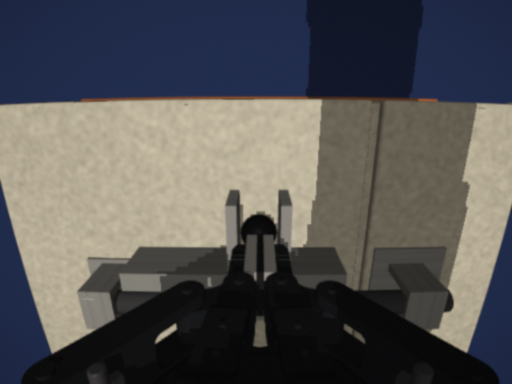

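View pics/s6z.png

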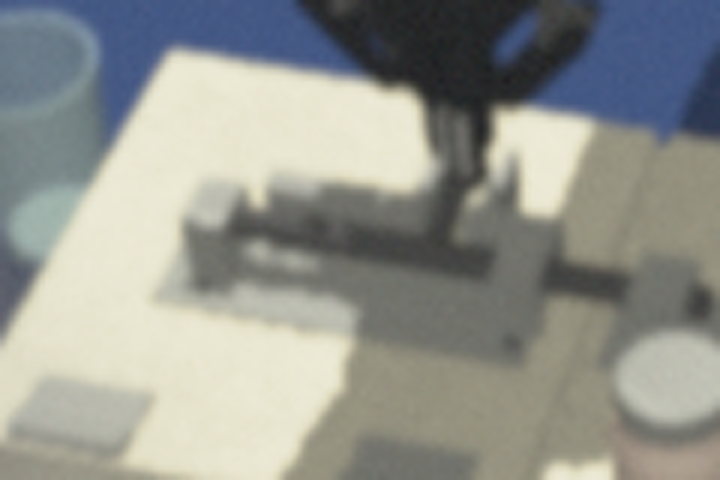

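The knob at (259,228) now lies between the ribs (233 and 285). I'll press the last millimetres to the stop.

Request:
arm_command(series=[[0,0,0,-0.15,0,0,0],[0,0,0,-0.15,0,0,0],[0,0,0,-0.1,0,0,0],[0,0,0,0,0,0,0],[0,0,0,0,0,0,0]])

```text
clock: 12.18
eef_pos: [496.7, -82.5, 133.5]
tool_rot: [3.079, 1.57, 3.085]
force: [-1.8, -0.4, 4.3]
width: 0.4
```

Request:
arm_command(series=[[0,0,0,-0.15,0,0,0],[0,0,0,-0.15,0,0,0],[0,0,0,-0.15,0,0,0],[0,0,0,0,0,0,0],[0,0,0,0,0,0,0]])

```text
clock: 12.6
eef_pos: [496.7, -82.5, 131.7]
tool_rot: [0.067, 1.57, 0.073]
force: [-8.1, 2.2, 31.6]
width: 0.1
```

There is firm resistance now (31.6 N at z = 131.7). I'll lift away and look.

Request:
arm_command(series=[[0,0,0,0.6,0,0,0],[0,0,0,2,0,0,0],[0,0,0,4,0,0,0],[0,0,0,4,0,0,0],[0,0,0,0,0,0,0],[0,0,0,0,0,0,0]])

```text
clock: 13.1
eef_pos: [498.8, -82.6, 237.0]
tool_rot: [-0.106, 1.565, -0.099]
force: [0.0, -0.1, -1.0]
width: -0.4
```

Run:
```python
from h import *
s=ctrl.read_state(); im=shot('wrist','w7');shot('top','t7');shot('scene','s7');print(s['eef_pos'],s['force'])
for a in (1.3,1.4,1.5,1.57): print(a,proj('wrist',binpts([543.1,-82.2,.007],[[-50*np.sin(a),0,124+50*np.cos(a)]]),s),proj('scene',binpts([543.1,-82.2,.007],[[-50*np.sin(a),0,124+50*np.cos(a)]]),s))
print(proj('wrist',binpts([543.1,-82.2,.007],[[-66,12,128],[-66,-12,128]]),s))
w=im[100:330,130:450];t=cv2.imread('pics/s7.png')[130:260,125:325]
cv2.imwrite('pics/w7z.png',cv2.resize(w,None,fx=2.5,fy=2.5,interpolation=3));cv2.imwrite('pics/s7z.png',cv2.resize(t,None,fx=4,fy=4,interpolation=3))
```

```text
[498.75252839 -82.59891578 237.02083913] [ 0.03242739 -0.06802161 -1.04968061]
1.3 [[259.96811579 185.3846895 ]] [[217.77153205 165.15649659]]
1.4 [[259.96538959 182.39323764]] [[218.04021681 166.23531554]]
1.5 [[259.96299455 180.02076836]] [[218.2518959 167.4590014]]
1.57 [[259.9615227  178.72734201]] [[218.3654035  168.39496721]]
[[274.21279934 161.81567908]
 [245.69524617 161.83296159]]
```

View pics/w7z.png

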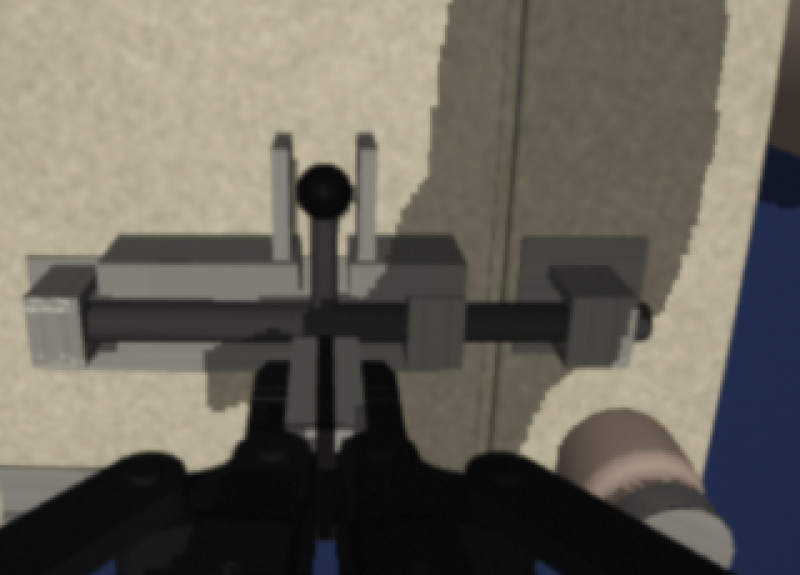

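View pics/s7z.png

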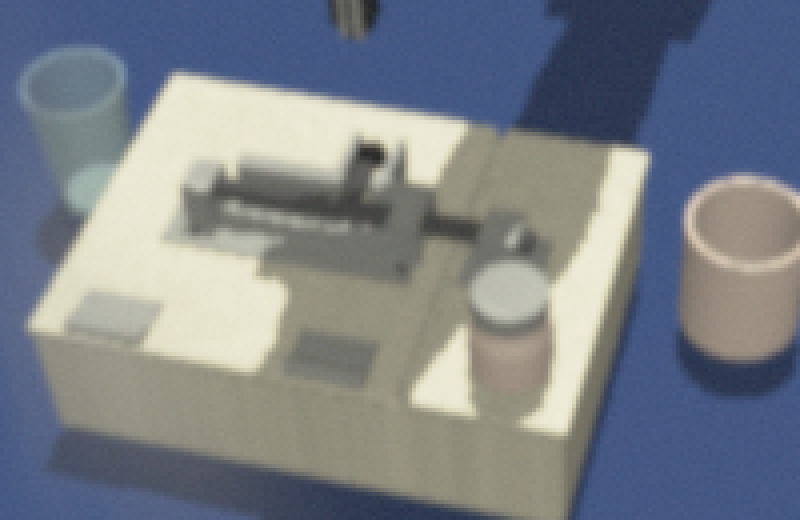

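The wrist view has the knob at (260,176), which fits 1.57 rad (predicted row 178.7; 1.4 rad would give 182.4). It lies between the ribs, and the rod's end is out past the keeper. The mug, tumbler and jar look just as they did at the start, and the gripper is clear.

```bash
python3 -c "
from h import *
print(ctrl.finish_job())"
```

```text
the job is handed in; nothing more can be done
None
```

The lid is bolted and locked, and I've handed the job in at about 13 s of robot time, with no verdict reported.

- **Slide:** The bolt started about 19 mm across. I gripped the knob along y and slid it the remaining 35 mm or so, until it stopped with −7.4 N at y = −82.5 mm, where the stop should be. I let go and rose with the handle still upright, leaning about 4 mm towards +x.
- **Turn:** With the fingers shut I pushed the knob from behind to about 0.73 rad. I then pressed it from above until it met firm resistance, 31.6 N from the shut fingertips.

**Last checks:**
- The knob lies between the ribs, and its place in the wrist picture fits fully down (1.57 rad) to within about 2.5 pixels.
- The rod's end shows past the keeper.
- The mug, tumbler and sugar jar look unmoved in the picture.
- The gripper stood clear, about 100 mm above the bolt.

**What disagreed:**
- The first grip sat too high on the knob, so I took it again 7 mm lower.
- The finger opening read 16.8 mm on the 20 mm knob at both heights.
- The fingertips ended at z = 131.7 mm, where 134 was expected; I put the difference down to calibration.

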